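Set a control unit to the scribed line of a probing jig

TASK

Clear the loose plug that lies between the side lines of the jig plate, in the way of the control unit, into the small grey tray. Then slide the unit along the plate, under the crossbar, until its front edge lies exactly along the scribed cross line, square to it and between the two side lines, without lifting the unit. Last, swing the keeper arm fully over the unit to its stop; do not touch the hanging probes and leave everything else where it is.

Things in the scene. Friction and masses are not known exactly. Their poses are not given: they have to be found in the camera images.
- jig: Fixed aluminium plate, 300 (x) x 290 (y) x 12 mm, its top 12 mm above the bench. Origin on the bench; the plate spans x -170 to +130 and y -145 to +145 mm of this frame. +x is the direction in which the unit is to be slid (roughly to the robot's left). Dark scribed lines: two side lines along x at y = -90 and +90 mm, and the cross line at x = +70 mm. No line has a stop.
- line (a point): Middle of the scribed cross line, on the plate's top; axes as the jig's, so the line runs along this frame's y and the unit comes from -x.
- bar (a point): Middle of the black crossbar over the jig plate, axes as the jig's. The bar is 20 x 20 mm, runs along jig y at jig x = -35 to -15 mm, from 95 to 115 mm above the bench, on two 20 mm square posts centred at jig x -25, y -127 and +127 mm.
- probes: Five upright blue probe pens in the crossbar, 9 mm thick, delicate, fixed to the jig, 18 mm apart along jig y (-36 to +36 mm), at jig x = -25 mm. Origin at the middle pen's tip, 64 mm above the bench; the pens reach up to 167 mm above the bench.
- unit: Control unit: flat cast aluminium housing, green board on top, two black sockets on its right (-y) side; 0.3 to 0.65 kg, loose on the plate. Origin under its middle. Housing x -55 to +55, y -50 to +70, 35 mm high; sockets y -70 to -50, x -46 to +46, 28 mm high. +x side: front edge; -x side: plain flat rear face, to be pushed. Starts short of the line, turned up to 0.2 rad. Stops when the push stops.
- unit_front_left (a point): Lower front corner of the unit's housing, left (+y) end of its front edge.
- unit_front_right (a point): Lower front corner of the unit's housing, right (-y) end of its front edge.
- plug: Loose black connector plug lying on the jig plate between the side lines, ahead of the unit, at the cross line. 36 (x) x 22 (y) x 24 mm high, with a 3 mm rib along the top (27 mm in all), 30 g. Origin under its middle.
- tray: Fixed open grey tray, 110 x 110 x 35 mm high, walls and floor 4 mm, on the bench to one side of the jig (left or right). Origin under its middle, on the bench.
- keeper (a joint): Steel keeper arm on a pivot post (axis vertical, at jig x +40, y +110 mm). 0: points along jig +x; swings clockwise seen from above to 1.57 (its stop), pointing along jig -y over the unit. Starts at 0.2 to 0.6. Friction 0.05 N m; stays where left. Arm 16 mm wide, reaches 64 mm from the pivot, underside 51, top 59 mm above the bench (unit's top: 47). Post 20 mm thick.
- keeper_pin (a point): Top of the round upright pin of the keeper arm, 12 mm in diameter, 50 mm from the pivot; the pin stands from 59 to 95 mm above the bench. Push it sideways, or grip it, to swing the arm.
- spare_plug: Second, like plug on the jig plate, outside the side line on the jig's -y side, beyond the cross line; leave alone. Same size.
- screw_tin: Small steel tin, 32 mm in diameter, 24 mm high, on the jig plate outside the side line on the jig's +y side; leave alone.
- interface_box: Black box 110 x 90 x 40 mm on the bench on the jig's other side from the tray; leave alone.
- cleaner: White bottle, 50 mm in diameter, 130 mm high, left rear of the bench; leave alone.
- tape_roll: Yellow tape roll, 80 mm in diameter, 20 mm high, right rear; leave alone.

How it is judged:
By the outcome, as a careful person would: the job done as asked, in the order asked, and still so for the second after the job is handed in, with the robot touching nothing.
It also fails if it takes over 72 s, if anything falls off the work surface, if the arm or the gripper's body presses on something with over 40 N, if the wrist force passes 120 N, or if a joint passes its speed limit or range.

ROBOT

A 6-joint arm with a two-finger parallel gripper is mounted at the origin on the work surface. World frame = base frame: x ahead of the robot, y to its left, z up, the work surface at z = 0. Lengths are in m, angles in degrees, forces in N, time in s.
With the tool pointing down it reaches from about 0.35 to 0.875 m from the base axis. Payload 15.5 kg.
Tool frame: the origin (TCP) lies at the very end of the fingers, on their centre line; the grasp point (between the pads) lies 19 mm behind it; z points along the fingers, y is the line along which they close (so a half turn about z gives the same grasp; the last joint's range is limited). The gripper opens to 85 mm and grips with 20 to 120 N. Pads are 22 mm wide; open, the fingers measure 114 mm over their backs; the gripper's body (76 mm by 85 mm) begins 54 mm behind the grasp point. The pads swing forward as they close: fully open they stand 13 mm farther back than shut.
Start: joints at [-81.847, 28.281, 77.091, -0, 74.628, -5.472], TCP at [0.147, -0.607, 0.231] pointing down, gripper open.
Joint ranges: [-166.48, 166.48], [-47.26, 123.95], [12.59, 153.08], [-70.14, 250.14], [6.76, 159.57], [-176.63, 176.63]. Speed limits (degrees/s): [108.29, 108.29, 147.25, 172.46, 172.46, 172.46].

INTERFACE

Orientations are given as [roll, pitch, yaw] about the fixed x, y, z axes, in that order (R = Rz(yaw) Ry(pitch) Rx(roll)).
In Python, from rig import * gives the robot as it stands. The module is installed in compiled form; this text tells all that it offers.
- The arm moves only by the shell command python3 -m pendant 'ROWS' [FORCE]. ROWS is a JSON object of lists of equal length, an entry for each row: "travel": the shift along the tool's x, y, z in units of 60 mm (1.0 is 60 mm), a list of three; "turn": the turn, a rotation vector about the tool's x, y, z in rad, a list of three; "gripper": the finger opening in mm, from 0 to 85.4. In form: {"travel": [[dx, dy, dz], ...], "turn": [[wx, wy, wz], ...], "gripper": [gripper, ...]}. A call has 1 to 12 rows; each row is the pose to reach, as a shift and turn from the pose commanded when the call began, along the tool's axes at that moment; what a row does not reach only later rows make up. A row lasts 1/8 s, in which the tool goes at most 62.5 mm and 10.7 degrees, less where a joint would pass 70% of its speed; a pose out of reach is approached as far as the arm can. A call with a gripper value outside its range is refused whole. The fingers move at their own pace and stop on an object; FORCE is the grip in N (left out, the last holds). Time passes only in rows, so rows that repeat a pose let the fingers close. It gives the time, the measured TCP pose, the force, the opening and the grip force at its end, in the units of the state.
- observe(): the state, without advancing time (a new reading comes with each control period).
- get_image(name): name is "scene" or "top" or "wrist"; returns the picture (420x560x3 uint8, red, green, blue); there is no depth.
- get_calibration(name): a dict with "K" (3x3 intrinsics, pixels), "D" ([k1, k2, p1, p2, k3] as OpenCV has them; the pictures are not rectified), "position" and "rotation" of the camera in the world. Camera axes: x right, y down, z forward; pixel columns grow to the right and rows downward; lengths in m; the calibration is good to about 2 mm. A picture is of the moment at which its call begins: read the wrist's pose just before it. get_calibration takes no time and is no camera call; for the wrist camera it gives the pose at the moment of the call.
- sign_off(): hands the job in; it is judged then, once.
The state is a dict: "time_s": time; "q": joint angles; "joint_vel": joint speeds; "joint_torque": joint torques, N m; "position": TCP position; "tool_rot": TCP orientation; "force": force on the tool from outside, world axes, zero at the start; "wrist_torque": the same for the moment, N m; "gripper_width": finger opening in m; "gripper_force": force on a finger pad.
Only numpy, scipy, OpenCV 4.12 (cv2) and the standard library are available. Lean on these libraries where they do the work, as an engineer would, in place of code of your own. Each camera call takes 0.05 s, during which the arm holds its last target. There are 200 camera calls.

## Working session

There is one attempt and no reset: what is moved stays moved. The work goes in short steps, Python scripts to look and compute and a shell command to move; the robot and the scene stay as the last step left them, time stands still between calls to the robot, and variables do not carry over. Pictures are saved under pics/ and viewed, at most 10 in all, crops included, and the job is handed in when it is done.

```bash
mkdir -p pics; cat > h.py <<'E'
import numpy as np, cv2
from rig import *
def save(n,f):
    c=get_calibration(n); im=get_image(n); cv2.imwrite('pics/'+f,im[:,:,::-1]); return im,c
def ray(c,px):
    p=cv2.undistortPoints(np.array([[px]],float),np.array(c['K'],float),np.array(c['D'],float))[0,0]
    R=np.array(c['rotation'],float)
    return np.array(c['position'],float), R@np.array([p[0],p[1],1.])
def plane(c,px,z):
    o,d=ray(c,px); return o+d*(z-o[2])/d[2]
E
python3 - <<'E'
from h import *
for n in('top','scene'):
    im,c=save(n,n+'0.png'); print(n,c)
print(observe())
E
```

```text
top {'K': array([[404.84612715,   0.        , 278.67846304],
       [  0.        , 404.84612715, 212.75383333],
       [  0.        ,   0.        ,   1.        ]]), 'D': array([-0.03804552,  0.        ,  0.        ,  0.        ,  0.        ]), 'position': array([4.24134483e-01, 5.14305482e-04, 1.03889403e+00]), 'rotation': array([-171.701309  ,   -1.34399716,  -89.59410772])}
scene {'K': array([[390.58887016,   0.        , 273.09866789],
       [  0.        , 390.58887016, 209.9976065 ],
       [  0.        ,   0.        ,   1.        ]]), 'D': array([-0.06566599,  0.        ,  0.        ,  0.        ,  0.        ]), 'position': array([1.29971491, 0.23833439, 0.68113889]), 'rotation': array([-127.34340019,   -1.27776251,  109.85712449])}
{'time_s': 0.1, 'q': array([-8.18491280e+01,  2.83123165e+01,  7.71232846e+01,  4.44473643e-06,
        7.46295019e+01, -5.47200351e+00]), 'joint_vel': array([-0.02200913, -0.03886907, -0.0793259 , -0.03040398,  0.04019581,
       -0.01093414]), 'joint_torque': array([ 1.06819487e-03, -8.83593822e+01, -3.84559751e+01, -1.59178044e-04,
        5.27737851e-03,  3.52866903e-05]), 'position': array([ 0.14716013, -0.60709123,  0.23075087]), 'tool_rot': array([-1.79935194e+02, -6.21243198e-03,  1.36228708e+01]), 'force': array([-0.56971261,  0.74841793, -0.56374764]), 'wrist_torque': array([ 0.03811198, -0.00179324, -0.00088187]), 'gripper_force': 0.0, 'gripper_width': 0.08530875840515344}
```

View pics/top0.png

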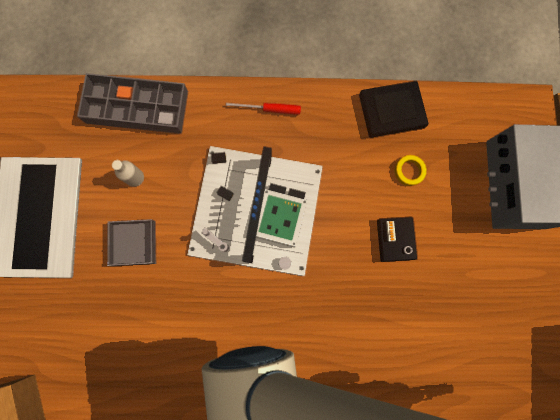

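View pics/scene0.png

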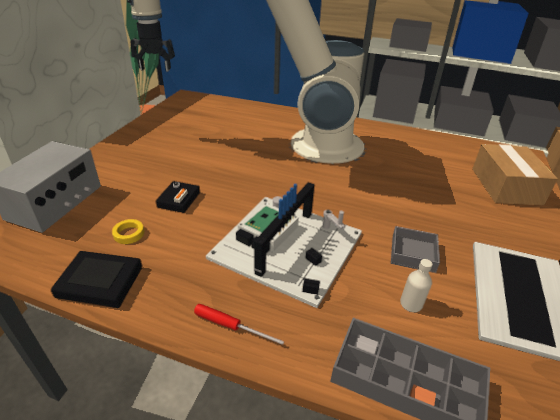

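Top: jig corners near (210,148), (322,163), (305,275) and (188,255); plug (225,193), unit board (280,217), tray (130,243), keeper near (210,240). I'll get the jig frame and a zoomed crop next.

```bash
sed -i "s/R=np.array(c\['rotation'\],float)/R=Rotation.from_euler('xyz',c['rotation'],degrees=True).as_matrix()/; 1a from scipy.spatial.transform import Rotation" h.py
python3 - <<'E'
from h import *
im=cv2.imread('pics/top0.png'); c=get_calibration('top')
cr=im[140:285,95:330]; cv2.imwrite('pics/crop0.png',cv2.resize(cr,None,fx=3.4,fy=3.4,interpolation=cv2.INTER_CUBIC))
for p in [(210,148),(322,163),(305,275),(188,255)]: print(p,plane(c,p,.012).round(4))
for p in [(225,193)]: print('plug',plane(c,p,.039).round(4))
for p in [(107,222),(155,221),(155,265),(106,266)]: print('tray',plane(c,p,.035).round(4))
E
```

```text
(210, 148) [0.7437 0.1587 0.012 ]
(322, 163) [ 0.7071 -0.1351  0.012 ]
(305, 275) [ 0.4167 -0.0898  0.012 ]
(188, 255) [0.4642 0.2051 0.012 ]
plug [0.6188 0.1131 0.039 ]
tray [0.543  0.4055 0.035 ]
tray [0.5468 0.2859 0.035 ]
tray [0.4381 0.2805 0.035 ]
tray [0.4343 0.4008 0.035 ]
```

View pics/crop0.png

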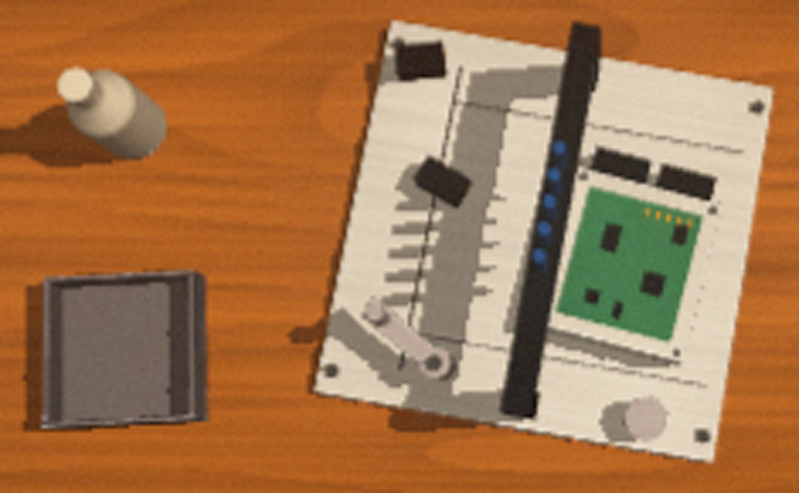

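The crop shows plate corners at (392,20), (773,88), (713,462) and (313,392), plug centre (442,181) with a skewed long axis, keeper pivot (433,362) and pin (375,311), and tray x 43-205, y 272-428. I'll fit the jig and compute the move.

```bash
cat >> h.py <<'E'
def fit(local,world):  # 2D rigid
    A=np.array(local,float);B=np.array(world,float)[:,:2];a=A.mean(0);b=B.mean(0)
    H=(A-a).T@(B-b); th=np.arctan2(H[0,1]-H[1,0],H[0,0]+H[1,1]); R=np.array([[np.cos(th),-np.sin(th)],[np.sin(th),np.cos(th)]])
    t=b-R@a; res=(B-(A@R.T+t)); return th,t,np.abs(res).max()
def shift(p,yaw_to=None):
    """travel units and turn z for target TCP p"""
    s=observe(); R=Rotation.from_euler('xyz',s['tool_rot'],degrees=True)
    d=R.inv().apply(np.array(p)-s['position'])/.06
    w=None
    if yaw_to is not None: w=(R.inv()*Rotation.from_euler('xyz',[180,0,yaw_to],degrees=True)).as_rotvec().round(3)
    return d.round(3),w
E
python3 - <<'E'
from h import *
c=get_calibration('top')
f=lambda x,y:(x/3.4+95-.35,y/3.4+140-.35)
th,t,r=fit([(.13,-.145),(-.17,-.145),(-.17,.145),(.13,.145)],[plane(c,f(*p),.012) for p in[(392,20),(773,88),(713,462),(313,392)]])
print('jig',np.degrees(th),t,r)
R=np.array([[np.cos(th),-np.sin(th)],[np.sin(th),np.cos(th)]])
J=lambda p:(R.T@(np.array(p)[:2]-t)).round(4)
im=cv2.imread('pics/top0.png')
m=(im.max(2)<60).astype(np.uint8); m[:, :]*=1
n,l,s,ce=cv2.connectedComponentsWithStats(m)
for i in range(1,n):
    if 15<s[i,4]<400 and 200<ce[i][0]<240 and 145<ce[i][1]<210:
        q=cv2.minAreaRect(np.argwhere(l==i)[:,::-1].astype(np.float32)); bp=[plane(c,x,.037) for x in cv2.boxPoints(q)]
        print(s[i],plane(c,q[0],.037),J(plane(c,q[0],.037)),[J(b) for b in bp])
print('pivot',J(plane(c,f(433,362),.059)),'pin',J(plane(c,f(375,311),.095)))
print('tray',np.mean([plane(c,f(*p),.035) for p in[(43,278),(203,272),(205,420),(43,428)]],0))
print('cam',get_calibration('wrist'))
print(shift([.62,.10,.26],13.6))
E
```

```text
jig 80.45533628341776 [0.58588868 0.05576206] 0.0008653390597121169
[212 153  14  10 122] [0.71109884 0.13238053 0.037     ] [ 0.0963 -0.1108] [array([ 0.1149, -0.1195]), array([ 0.0823, -0.1254]), array([ 0.0778, -0.1021]), array([ 0.1103, -0.0963])]
[218 187  15  14 120] [0.6185399  0.11372033 0.037     ] [ 0.0626 -0.0226] [array([ 0.0831, -0.0188]), array([ 0.0765, -0.0388]), array([ 0.0421, -0.0264]), array([ 0.0487, -0.0065])]
pivot [0.0413 0.1098] pin [0.0827 0.0839]
tray [0.49314823 0.34278984 0.035     ]
cam {'K': array([[352.85643307,   0.        , 282.21813342],
       [  0.        , 352.85643307, 209.19152761],
       [  0.        ,   0.        ,   1.        ]]), 'D': array([-0.06393099,  0.        ,  0.        ,  0.        ,  0.        ]), 'position': array([ 0.21343734, -0.59043503,  0.37205379]), 'rotation': array([ 1.64371657e+02,  8.18749296e-03, -7.63925028e+01])}
(array([10.435, -9.598, -0.475]), array([-0.001, -0.   ,  0.   ]))
```

Fit residual is under 1 mm: jig yaw 80.5°, origin (0.586, 0.056). The plug is at jig (63,-23), turned -20° (world 60.6°), and the pivot and pin agree with the known geometry. Moving over the plug now.

```bash
python3 -m pendant '{"travel":[[10.46,-9.83,-0.2],[10.46,-9.83,-0.2],[10.46,-9.83,-0.2],[10.46,-9.83,-0.2],[10.46,-9.83,-0.2],[10.46,-9.83,-0.2],[10.46,-9.83,-0.2],[10.46,-9.83,-0.2],[10.46,-9.83,-0.2],[10.46,-9.83,-0.2],[10.46,-9.83,-0.2],[10.46,-9.83,-0.2]],"turn":[[0,0,-0.82],[0,0,-0.82],[0,0,-0.82],[0,0,-0.82],[0,0,-0.82],[0,0,-0.82],[0,0,-0.82],[0,0,-0.82],[0,0,-0.82],[0,0,-0.82],[0,0,-0.82],[0,0,-0.82]],"gripper":[60,60,60,60,60,60,60,60,60,60,60,60]}' 40
python3 - <<'E'
from h import *
print(shift([.6185,.1137,.24],60.6))
E
```

```text
time_s: 1.6
position: [0.5581, 0.0225, 0.2416]
tool_rot: [-180.0, 0.0, 60.6]
force: [0.0, -2.0, -0.8]
gripper_width: 0.0601
gripper_force: 0.0
(array([1.819, 0.131, 0.027]), array([-0.,  0.,  0.]))
```

```bash
python3 -m pendant '{"travel":[[1.0,0.07,0],[1.82,0.13,0],[1.82,0.13,0],[1.82,0.13,0]],"turn":[[0,0,0],[0,0,0],[0,0,0],[0,0,0]],"gripper":[60,60,60,60]}' 40
python3 - <<'E'
from h import *
im,c=save('wrist','w1.png')
print(c)
E
```

```text
time_s: 2.1
position: [0.6172, 0.1115, 0.2413]
tool_rot: [-180.0, 0.0, 60.6]
force: [-1.5, -0.6, -1.1]
gripper_width: 0.0597
gripper_force: 0.0
{'K': array([[352.85643307,   0.        , 282.21813342],
       [  0.        , 352.85643307, 209.19152761],
       [  0.        ,   0.        ,   1.        ]]), 'D': array([-0.06393099,  0.        ,  0.        ,  0.        ,  0.        ]), 'position': array([0.65062646, 0.17190507, 0.38248583]), 'rotation': array([ 1.64259297e+02, -3.03325761e-02, -2.93892676e+01])}
```

View pics/w1.png

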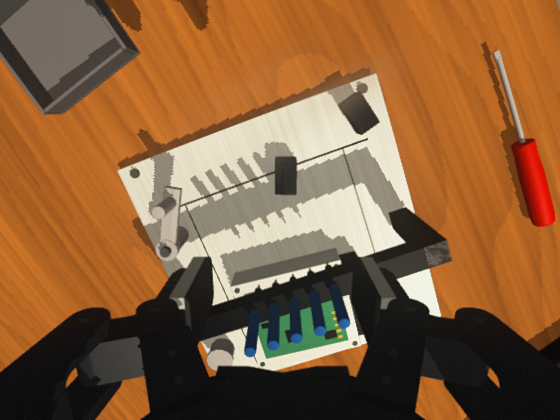

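Wrist view: the plug is upright in the picture at (286,175). The cross line meets the side lines at (187,205) and (345,148), the plate's front corners are (119,169) and (378,73), and the keeper pin is at (160,212).

```bash
python3 - <<'E'
from h import *
im=cv2.imread('pics/w1.png'); c=get_calibration('wrist')
th,t,r=fit([(.13,.145),(.13,-.145),(.07,.09),(.07,-.09)],[plane(c,p,.012) for p in[(119,169),(378,73),(187,205),(345,148)]])
print('jig',np.degrees(th),t,r)
m=(im.max(2)<60).astype(np.uint8); n,l,s,ce=cv2.connectedComponentsWithStats(m)
i=l[180,286]; q=cv2.minAreaRect(np.argwhere(l==i)[:,::-1].astype(np.float32)); b=cv2.boxPoints(q);print(b)
for z in(.036,.012): print(z,[plane(c,x,z).round(4) for x in b])
print(plane(c,q[0],.03),s[i])
E
```

```text
jig 80.25967922980774 [0.58846943 0.05224994] 0.0014599759289098402
[[275. 157.]
 [295. 157.]
 [295. 193.]
 [275. 193.]]
0.036 [array([0.6228, 0.136 , 0.036 ]), array([0.6399, 0.1264, 0.036 ]), array([0.6223, 0.0946, 0.036 ]), array([0.6048, 0.1046, 0.036 ])]
0.012 [array([0.6208, 0.1336, 0.012 ]), array([0.6391, 0.1233, 0.012 ]), array([0.6204, 0.0893, 0.012 ]), array([0.6016, 0.0999, 0.012 ])]
[0.62206602 0.11464836 0.03      ] [275 157  21  37 650]
```

Plug centre comes out at (0.621, 0.114), length check 33 mm against 36, so I'm happy with it. Descend and grip.

```bash
python3 -m pendant '{"travel":[[0.03,0.03,1],[0.03,0.03,2],[0.03,0.03,2.9],[0.03,0.03,3.4],[0.03,0.03,3.7],[0.03,0.03,3.75],[0.03,0.03,3.75],[0.03,0.03,3.75],[0.03,0.03,3.75],[0.03,0.03,3.75],[0.03,0.03,3.75],[0.03,0.03,3.75]],"turn":[[0,0,0],[0,0,0],[0,0,0],[0,0,0],[0,0,0],[0,0,0],[0,0,0],[0,0,0],[0,0,0],[0,0,0],[0,0,0],[0,0,0]],"gripper":[60,60,60,60,60,60,60,10,10,10,10,10]}' 40
```

```text
time_s: 3.65
position: [0.6206, 0.1125, 0.0177]
tool_rot: [179.9, -0.0, 60.6]
force: [-2.4, 0.0, 9.1]
gripper_width: 0.0215
gripper_force: 39.6
```

Plug gripped (21.5 mm). Lift and carry over to the tray.

```bash
python3 -m pendant '{"travel":[[0,0,-0.8],[0,0,-1.8],[0.3,-0.5,-2.3],[0.7,-1.2,-2.3],[1.2,-2.0,-2.3],[1.7,-2.8,-2.3],[2.1,-3.5,-2.3],[2.3,-3.73,-2.3],[2.3,-3.73,-2.3],[2.3,-3.73,-2.3]],"turn":[[0,0,0],[0,0,0],[0,0,0],[0,0,0],[0,0,0],[0,0,0],[0,0,0],[0,0,0],[0,0,0],[0,0,0]],"gripper":[10,10,10,10,10,10,10,10,10,10]}'
python3 - <<'E'
from h import *
print(shift([.493,.342,.016],60.6))
E
```

```text
time_s: 4.9
position: [0.4935, 0.3417, 0.1548]
tool_rot: [180.0, 0.0, 60.6]
force: [0.6, -0.2, -0.4]
gripper_width: 0.0211
gripper_force: 39.5
(array([ 1.000e-03, -1.100e-02,  2.313e+00]), array([ 0.,  0., -0.]))
```

```bash
python3 -m pendant '{"travel":[[0,0,0.9],[0,0,1.7],[0,0,2.2],[0,0,2.3],[0,0,2.3],[0,0,2.3],[0,0,2.3],[0,0,2.3],[0,0,1.7],[0,0,0.7],[0,0,-0.3],[0,0,-1.3]],"turn":[[0,0,0],[0,0,0],[0,0,0],[0,0,0],[0,0,0],[0,0,0],[0,0,0],[0,0,0],[0,0,0],[0,0,0],[0,0,0],[0,0,0]],"gripper":[10,10,10,10,10,40,40,40,40,40,40,40]}'
python3 - <<'E'
from h import *
s,w=shift([.540,-.161,.25],80.4); print(s,w)
s=observe();R=Rotation.from_euler('xyz',s['tool_rot'],degrees=True)
T=Rotation.from_euler('xyz',[180,0,80.4],degrees=True)*Rotation.from_rotvec([0,.7,0])
print((R.inv()*T).as_rotvec())
E
```

```text
time_s: 6.4
position: [0.4926, 0.3424, 0.235]
tool_rot: [180.0, -0.0, 60.6]
force: [1.2, 0.6, -0.7]
gripper_width: 0.0399
gripper_force: 0.0
[-6.922  4.806 -0.251] [ 0.    -0.    -0.345]
[ 0.12100125  0.69267936 -0.33099711]
```

```bash
python3 -m pendant '{"travel":[[-0.4,0.3,-0.3],[-1.2,0.8,-0.3],[-2.0,1.4,-0.3],[-2.8,1.94,-0.3],[-3.6,2.5,-0.3],[-4.4,3.05,-0.3],[-5.2,3.6,-0.3],[-6.0,4.16,-0.3],[-6.9,4.8,-0.3],[-6.92,4.81,-0.25],[-6.92,4.81,-0.25],[-6.92,4.81,-0.25]],"turn":[[0,0,0],[0.0,0.1,-0.04],[0.02,0.2,-0.08],[0.04,0.3,-0.13],[0.06,0.4,-0.18],[0.08,0.5,-0.23],[0.1,0.6,-0.28],[0.12,0.693,-0.331],[0.12,0.693,-0.331],[0.12,0.693,-0.331],[0.12,0.693,-0.331],[0.12,0.693,-0.331]],"gripper":[40,40,40,60,80,80,80,80,80,80,80,80]}'
python3 - <<'E'
from h import *
print(observe()['q'].round(1))
im,c=save('wrist','w2.png')
im,c=save('top','top2.png')
E
```

```text
time_s: 7.9
position: [0.5404, -0.1596, 0.248]
tool_rot: [180.0, -40.1, 80.5]
force: [0.3, 0.1, 0.0]
gripper_width: 0.0802
gripper_force: 0.0
[-41.9  32.   80.9  33.   91.1 -38.9]
```

View pics/w2.png

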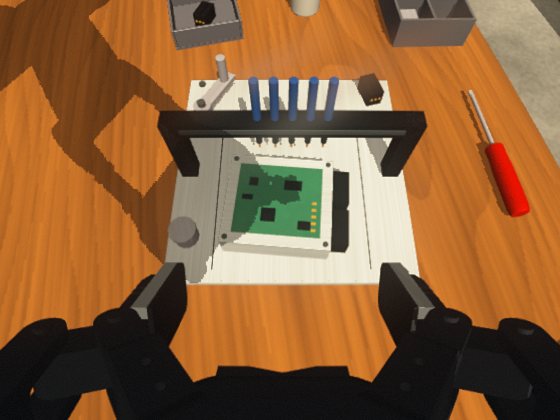

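The plug sits in the tray at (205,14). Unit top corners are near (222,237), (329,250), (232,155) and (333,161), and the plate's rear edge is at row 282.

```bash
cat >> h.py <<'E'
TH=np.radians(80.36); T0=np.array([.5872,.0540]); RJ=np.array([[np.cos(TH),-np.sin(TH)],[np.sin(TH),np.cos(TH)]])
def J(p): return (RJ.T@(np.array(p)[:2]-T0)).round(4)
def W(p): return (RJ@np.array(p)+T0).round(4)
E
python3 - <<'E'
from h import *
c=get_calibration('wrist')
th,t,r=fit([(-.17,.145),(-.17,-.145),(.07-.2,.09),(-.13,-.09)][:2],[plane(c,p,.012) for p in[(163,282),(418,282)]]); print('jig',np.degrees(th),t,r)
P=[plane(c,p,.047) for p in [(222,237),(329,250),(333,161),(232,155)]]
L=[(-.055,.07),(-.055,-.05),(.055,-.05),(.055,.07)]
th,t,r=fit(L,P); print('unit',np.degrees(th),t,r,J(t),[J(p) for p in P])
print('side lines',[J(plane(c,p,.012)) for p in [(212,269),(371,269),(222,140),(362,160)]])
print('bar',[J(plane(c,p,.115)) for p in [(161,112),(426,113)]])
E
```

```text
jig 80.43520631076716 [0.58624492 0.0538861 ] 0.0026903620542674256
unit 75.5557669123913 [ 0.56896398 -0.02860878] 0.004785605242462687 [-0.0845  0.0041] [array([-0.1296,  0.0743]), array([-0.1437, -0.0386]), array([-0.0347, -0.0492]), array([-0.0267,  0.0699])]
side lines [array([-0.1552,  0.0892]), array([-0.1549, -0.0899]), array([0.0198, 0.0906]), array([-0.0109, -0.0929])]
bar [array([-0.0185,  0.1352]), array([-0.0185, -0.1377])]
```

```bash
python3 - <<'E'
from h import *
for x,z in((-.198,.022),(-.165,.022),(-.10,.022),(-.06,.022)): print(shift([*W((x,.013)),z])[0])
E
```

```text
[-2.171 -0.047  3.099]
[-1.75  -0.045  3.453]
[-0.922 -0.045  4.151]
[-0.412 -0.043  4.581]
```

```bash
python3 -m pendant '{"travel":[[-0.55,-0.02,0.8],[-1.1,-0.03,1.6],[-1.6,-0.04,2.3],[-2.0,-0.05,2.85],[-2.17,-0.05,3.1],[-2.17,-0.05,3.1],[-2.0,-0.05,3.24],[-1.75,-0.05,3.45],[-1.75,-0.05,3.45]],"turn":[[0,0,0],[0,0,0],[0,0,0],[0,0,0],[0,0,0],[0,0,0],[0,0,0],[0,0,0],[0,0,0]],"gripper":[70,70,70,70,70,70,70,70,70]}'
python3 - <<'E'
from h import *
s=observe();print(J(s['position']),s['position'][2])
for x in(-.145,-.115,-.085,-.065,-.05): print(x,shift([*W((x,.013)),.022])[0])
E
```

```text
time_s: 9.12
position: [0.5468, -0.1061, 0.0227]
tool_rot: [179.9, -40.1, 80.5]
force: [-0.6, -0.6, 0.6]
gripper_width: 0.0702
gripper_force: 0.0
[-0.1646  0.0131] 0.0227071953603926
-0.145 [0.242 0.002 0.219]
-0.115 [0.625 0.002 0.542]
-0.085 [1.007 0.003 0.864]
-0.065 [1.262 0.005 1.079]
-0.05 [1.453 0.005 1.24 ]
```

```bash
python3 -m pendant '{"travel":[[0.1,0,0.09],[0.2,0,0.17],[0.3,0,0.26],[0.4,0,0.345],[0.5,0,0.43],[0.6,0,0.515],[0.7,0,0.6],[0.8,0,0.685],[0.9,0,0.77],[1.0,0,0.855],[1.0,0,0.855],[1.0,0,0.855]],"turn":[[0,0,0],[0,0,0],[0,0,0],[0,0,0],[0,0,0],[0,0,0],[0,0,0],[0,0,0],[0,0,0],[0,0,0],[0,0,0],[0,0,0]],"gripper":[70,70,70,70,70,70,70,70,70,70,70,70]}'
python3 - <<'E'
from h import *
s=observe();print(J(s['position']),s['position'][2])
im,c=save('wrist','w3.png'); save('top','top3.png')
im2=cv2.imread('pics/top3.png')[140:285,95:330]
E
```

```text
time_s: 10.62
position: [0.5598, -0.0302, 0.0211]
tool_rot: [180.0, -40.1, 80.4]
force: [-0.4, -0.5, -0.8]
gripper_width: 0.07
gripper_force: 0.0
[-0.0876  0.013 ] 0.021089791651269625
```

View pics/w3.png

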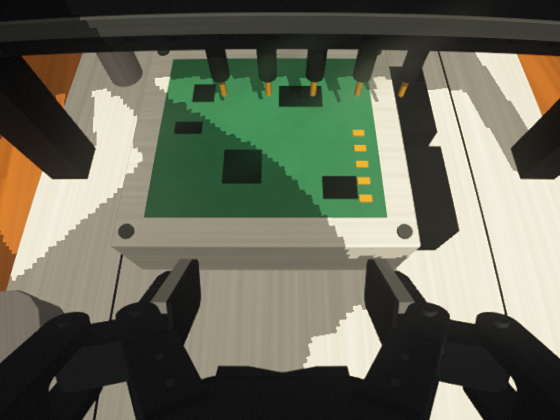

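The unit now looks square in the picture, with its rear top edge level at row 246 from x=112 to 418 and the fingertips at its rear face.

```bash
python3 - <<'E'
from h import *
c=get_calibration('wrist')
print([J(plane(c,p,.047)) for p in[(112,246),(418,246),(411,54)]],[J(plane(c,p,.012)) for p in[(110,300),(507,320),(467,180)]])
for x in(-.085,-.065,-.06,-.055,-.05): print(x,shift([*W((x,.013)),.022])[0])
E
```

```text
[array([-0.0849,  0.0778]), array([-0.0848, -0.0382]), array([ 0.0164, -0.0518])] [array([-0.0992,  0.0917]), array([-0.1087, -0.0887]), array([-0.0366, -0.0851])]
-0.085 [ 0.045 -0.003  0.019]
-0.065 [ 0.3   -0.002  0.233]
-0.06 [ 0.364 -0.003  0.287]
-0.055 [ 0.428 -0.002  0.341]
-0.05 [ 0.492 -0.002  0.394]
```

```bash
python3 - <<'E'
import cv2
cv2.imwrite('pics/crop3.png',cv2.resize(cv2.imread('pics/top3.png')[140:285,170:330],None,fx=4,fy=4,interpolation=cv2.INTER_CUBIC))
E
```

```text
(no output)
```

View pics/crop3.png

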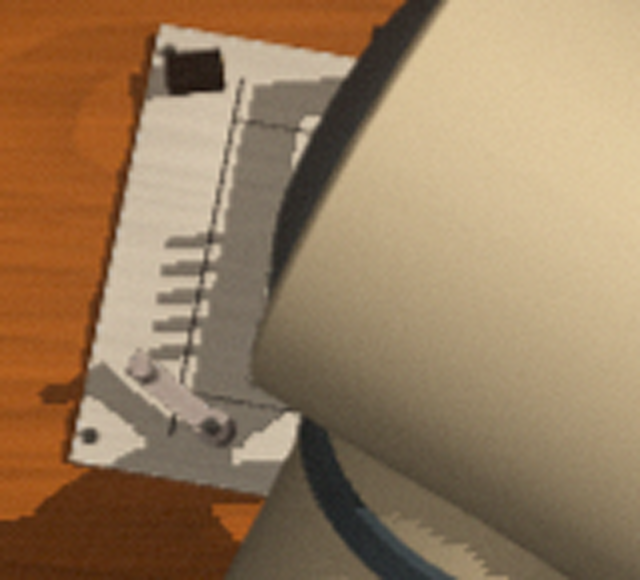

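The top view is occluded by the arm, so I'll judge from the wrist camera: rear face at jig x -85 mm, square. I'll push 33 mm more, back off, and look at the front edge against the line.

```bash
python3 -m pendant '{"travel":[[0.08,0,0.067],[0.16,0,0.135],[0.24,0,0.2],[0.32,0,0.27],[0.38,0,0.32],[0.42,0,0.354],[0.42,0,0.354],[0.1,0,0.08],[-0.4,0,-0.34],[-0.4,0,-0.34],[0.0,0,-0.85],[0.9,0,-1.9]],"turn":[[0,0,0],[0,0,0],[0,0,0],[0,0,0],[0,0,0],[0,0,0],[0,0,0],[0,0,0],[0,0,0],[0,0,0],[0,0,0],[0,0,0]],"gripper":[70,70,70,70,70,70,70,70,70,70,70,70]}'
python3 - <<'E'
from h import *
s=observe();print(J(s['position']),s['position'][2])
for x,z in((-.11,.24),(-.02,.24)): print(x,shift([*W((x,.0)),z])[0])
E
```

```text
time_s: 12.22
position: [0.5536, -0.0613, 0.1227]
tool_rot: [-179.8, -40.2, 80.2]
force: [2.3, -0.4, 0.4]
gripper_width: 0.0699
gripper_force: 0.0
[-0.1193  0.0138] 0.1226726056824273
-0.11 [ 1.382  0.225 -1.393]
-0.02 [ 2.527  0.226 -0.426]
```

```bash
python3 -m pendant '{"travel":[[0.5,0.1,-0.6],[1.03,0.2,-1.22],[1.03,0.2,-1.22],[1.6,0.2,-0.74],[2.28,0.2,-0.17],[2.28,0.2,-0.17],[2.28,0.2,-0.17],[2.28,0.2,-0.17]],"turn":[[0,0,0],[0,0,0],[0,0,0],[0,0,0],[0,0,0],[0,0,0],[0,0,0],[0,0,0]],"gripper":[70,70,70,70,70,70,70,70]}'
python3 - <<'E'
from h import *
s=observe();print(J(s['position']),s['position'][2])
save('wrist','w4.png')
cv2.imwrite('pics/w4c.png',cv2.resize(cv2.imread('pics/w4.png')[100:300,80:480],None,fx=2,fy=2,interpolation=cv2.INTER_CUBIC))
E
```

```text
time_s: 13.22
position: [0.5825, 0.0318, 0.2183]
tool_rot: [180.0, -40.1, 80.3]
force: [-0.6, 0.1, -0.1]
gripper_width: 0.0699
gripper_force: 0.0
[-0.0227  0.0009] 0.21826426427475026
```

View pics/w4c.png

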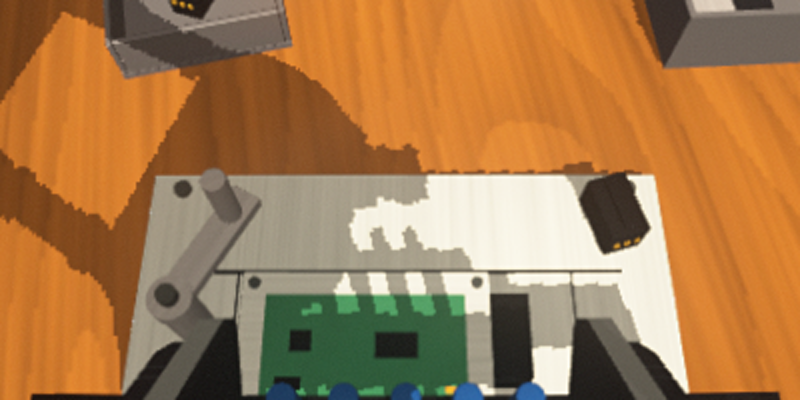

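Line at crop row 271; the unit's front top edge is just below it (about row 273, x 240-490). I'll read the column profiles to separate them.

```bash
python3 - <<'E'
from h import *
g=cv2.cvtColor(cv2.imread('pics/w4.png'),cv2.COLOR_BGR2GRAY).astype(int)
for u in(192,195,204,212,220,236,244,300,310,318,321,323,328,345,360,380): print(u,g[228:246,u])
c=get_calibration('wrist')
print([J(plane(c,p,.012)) for p in[(190,235.2),(385,235.2)]],[J(plane(c,(u,v),.047)) for u,v in[(200,235.5),(324,235.5),(324,237),(324,238)]])
E
```

```text
192 [112 135 147 151 153 150 125  62  58 117 151 153 150 152 154 153 152 154]
195 [157 157 157 155 157 156 131  67  60 122 158 158 160 156 158 159 159 159]
204 [156 155 156 155 155 155 131  96 133 162 158 125  84  88 105 130 154 159]
212 [153 153 155 151 154 153 131  98 132 159 159 155 154 158 158 157 155 155]
220 [154 155 156 154 154 155 132  94 132 160 158 154 154 157 161 157 155 155]
236 [152 153 155 152 152 152 132  91 123 159 159 156 158 160 159 158 155 155]
244 [158 158 160 158 160 160 137  92 123 160 159 156 159 160 160 159 155 158]
300 [165 164 164 163 164 164 137  96 161 195 168 164 168 166 164 162 162 162]
310 [165 165 165 164 166 163 137 119 212 246 244 244 244 244 245 244 243 243]
318 [242 242 242 242 243 245 225 135 210 236 171 102  98  97  99 125 208 244]
321 [245 245 245 245 246 247 230 138 211 246 239 211 191 197 222 239 244 244]
323 [244 245 244 245 245 247 230 128 185 237 242 241 241 244 247 244 244 245]
328 [241 241 242 241 242 243 225  93  80 138 160 161 159 161 159 161 163 163]
345 [242 242 242 243 243 245 223 101 181 246 245 244 244 231 175 162 166 165]
360 [245 245 245 245 246 248 227 103 193 249 247 247 247 232 176 170 171 172]
380 [246 244 244 243 244 246 215  95 195 246 245 244 244 245 225 169 162 163]
[array([0.0699, 0.1005]), array([ 0.0698, -0.1109])] [array([0.0568, 0.0809]), array([ 0.0568, -0.04  ]), array([ 0.0552, -0.0399]), array([ 0.0542, -0.0399])]
```

The line reads x = 69.9 mm, which confirms the jig pose. The unit's front edge is at about 56.5 mm and parallel to it, so roughly 13 mm remain. I'll return behind it, push most of the rest, and check once more.

```bash
python3 - <<'E'
from h import *
for x,z in((-.12,.22),(-.12,.022),(-.07,.022)): print(x,shift([*W((x,.013)),z])[0])
E
```

```text
-0.12 [-1.222 -0.202 -1.065]
-0.12 [-3.348 -0.203  1.459]
-0.07 [-2.71  -0.203  1.996]
```

```bash
python3 -m pendant '{"travel":[[-0.6,-0.1,-0.55],[-1.22,-0.2,-1.06],[-1.22,-0.2,-1.06],[-1.75,-0.2,-0.43],[-2.28,-0.2,0.2],[-2.8,-0.2,0.83],[-3.2,-0.2,1.28],[-3.35,-0.2,1.46],[-3.35,-0.2,1.46],[-3.0,-0.2,1.75],[-2.71,-0.2,2.0],[-2.71,-0.2,2.0]],"turn":[[0,0,0],[0,0,0],[0,0,0],[0,0,0],[0,0,0],[0,0,0],[0,0,0],[0,0,0],[0,0,0],[0,0,0],[0,0,0],[0,0,0]],"gripper":[70,70,70,70,70,70,70,70,70,70,70,70]}'
python3 - <<'E'
from h import *
s=observe();print(J(s['position']),s['position'][2],s['tool_rot'])
for x in (-.0545,-.0495,-.0445): print(x,shift([*W((x,.013)),.022])[0])
E
```

```text
time_s: 14.78
position: [0.5635, -0.0108, 0.0237]
tool_rot: [179.8, -40.1, 80.6]
force: [-0.1, -0.2, 0.4]
gripper_width: 0.0698
gripper_force: 0.0
[-0.0679  0.0125] 0.02368747473158888 [179.81665561 -40.09754343  80.58472704]
-0.0545 [ 0.152 -0.006  0.165]
-0.0495 [ 0.217 -0.007  0.219]
-0.0445 [ 0.28  -0.007  0.272]
```

```bash
python3 -m pendant '{"travel":[[0.06,0,0.05],[0.12,0,0.1],[0.18,0,0.15],[0.22,0,0.19],[0.26,0,0.22],[0.3,0,0.25],[0.325,0,0.274],[0.325,0,0.274],[0.325,0,0.274]],"turn":[[0,0,0],[0,0,0],[0,0,0],[0,0,0],[0,0,0],[0,0,0],[0,0,0],[0,0,0],[0,0,0]],"gripper":[70,70,70,70,70,70,70,70,70]}'
python3 - <<'E'
from h import *
s=observe();print(J(s['position']),s['position'][2],s['tool_rot'])
save('wrist','w5.png')
E
python3 -m pendant '{"travel":[[-0.3,0,-0.26],[-0.8,0,-0.68],[-0.8,0,-0.68],[-0.8,0,-0.68],[-0.3,0.1,-1.28],[0.2,0.2,-1.88],[0.7,0.2,-2.48],[1.33,0.2,-3.2],[1.33,0.2,-3.2]],"turn":[[0,0,0],[0,0,0],[0,0,0],[0,0,0],[0,0,0],[0,0,0],[0,0,0],[0,0,0],[0,0,0]],"gripper":[70,70,70,70,70,70,70,70,70]}'
python3 - <<'E'
from h import *
s=observe();print(J(s['position']),s['position'][2],s['tool_rot'])
print(shift([*W((-.0,0)),.23])[0])
E
```

```text
time_s: 15.9
position: [0.5672, 0.0134, 0.0221]
tool_rot: [180.0, -40.1, 80.4]
force: [-0.5, 0.4, -0.7]
gripper_width: 0.0701
gripper_force: 0.0
[-0.0434  0.0129] 0.02205765129334364 [179.95807382 -40.1151834   80.40378456]
time_s: 17.08
position: [0.5697, -0.0498, 0.2241]
tool_rot: [179.5, -40.0, 80.8]
force: [-0.3, 0.1, -0.8]
gripper_width: 0.0701
gripper_force: 0.0
[-1.053e-01 -1.000e-04] 0.22408477983345415 [179.49287789 -40.0095554   80.78118552]
[1.408 0.002 1.053]
```

```bash
python3 -m pendant '{"travel":[[0.7,0,0.52],[1.4,0,1.05],[2.17,0,1.7],[2.17,0,1.7],[1.9,0,2.02],[1.9,0,2.02],[1.9,0,2.02]],"turn":[[0,0,0],[0,-0.1,0],[0,-0.25,0],[0,-0.43,0],[0,-0.43,0],[0,-0.43,0],[0,-0.43,0]],"gripper":[70,70,70,70,70,70,70]}'
python3 - <<'E'
from h import *
s=observe();print(J(s['position']),s['position'][2],s['tool_rot'])
save('wrist','w6.png'); print(J(get_calibration('wrist')['position']))
E
```

```text
time_s: 17.95
position: [0.5958, 0.1124, 0.201]
tool_rot: [-180.0, -15.5, 80.3]
force: [0.1, -0.0, -0.2]
gripper_width: 0.0701
gripper_force: 0.0
[0.059  0.0013] 0.20097907901549805 [-179.97407154  -15.49712749   80.34726825]
[0.0873 0.0014]
```

View pics/w6.png

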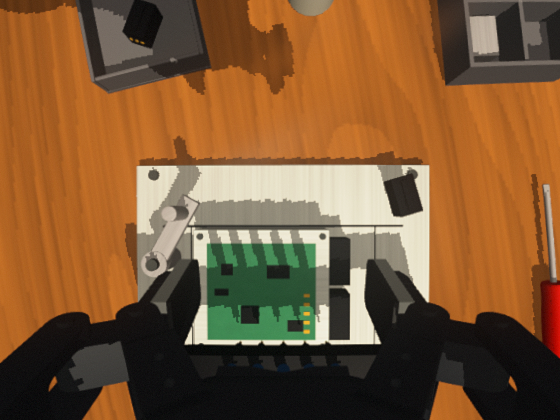

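The cross line is at row ~226 (x 190-402), and the unit's front edge lies just below it at rows 228-230 (x 194-330). Next I'll take profiles.

```bash
python3 - <<'E'
from h import *
g=cv2.cvtColor(cv2.imread('pics/w6.png'),cv2.COLOR_BGR2GRAY).astype(int)
for u in(191,193,197,206,212,224,240,256,272,288,304,315,320,327,332,345,380): print(u,g[222:240,u])
c=get_calibration('wrist')
print([J(plane(c,p,.012)) for p in[(200,225.5),(330,225.5),(330,226),(330,227),(330,228)]],[J(plane(c,(u,v),.047)) for u,v in[(194,227),(330,227),(330,228),(330,229),(330,230)]])
E
```

```text
191 [226 226 198 108  48  80 113 113 113 113 100  84  77  70  67  67  69  70]
193 [217 217 192 102  67 159 222 212 202 206 205 201 183 155 154 159 157 155]
197 [137 136 116  66  47  91 120 127 195 233 231 208 148 103  90  96 139 200]
206 [135 136 118  68  46  64  78 114 197 234 229 225 222 225 225 227 228 226]
212 [134 134 116  67  53  74  77  99 135 147 143 140 136 140 143 144 143 140]
224 [141 139 121  68  56  74  76 113 194 232 230 225 222 227 227 228 228 226]
240 [140 138 123  68  56  74  76 114 193 235 229 226 225 229 230 230 231 208]
256 [140 140 124  73  53  76  75  96 137 150 148 143 144 145 146 145 143 142]
272 [137 139 121  72  54  76  77  98 136 153 146 143 147 147 147 146 146 142]
288 [138 141 123  72  55  77  78 117 195 236 233 230 231 233 233 233 232 230]
304 [142 143 120  58  56  78  79 117 198 236 232 231 231 233 232 234 234 232]
315 [145 146 124  60  56  81  79 117 198 237 232 231 231 232 233 233 234 231]
320 [141 139 118  59  54  79  80 118 198 237 230 195 130  95  91  97 139 202]
327 [145 148 124  59  58 111 134 136 199 236 234 233 233 235 236 237 238 235]
332 [140 142 120  58  59 106 142 142 142 142 140 141 141 141 117  52  39  45]
345 [232 234 205  88 121 211 233 232 233 233 232 223 185 150 123  62  39  42]
380 [227 228 192  82 120 205 228 227 226 227 228 201 143 141 141 140 138 140]
[array([0.0701, 0.0812]), array([ 0.07  , -0.0458]), array([ 0.0695, -0.0458]), array([ 0.0685, -0.0458]), array([ 0.0675, -0.0458])] [array([0.0705, 0.0784]), array([ 0.0704, -0.041 ]), array([ 0.0696, -0.041 ]), array([ 0.0687, -0.041 ]), array([ 0.0678, -0.041 ])]
```

The front edge is about 1.1 mm short of the line's centre and parallel within 0.1°. One last small nudge.

```bash
python3 - <<'E'
from h import *
for x,z in((.06,.24),(-.12,.24),(-.12,.022),(-.065,.022)): print(x,shift([*W((x,.013)),z])[0])
s=observe();R=Rotation.from_euler('xyz',s['tool_rot'],degrees=True)
print((R.inv()*Rotation.from_euler('xyz',[180,-40.1,80.4],degrees=True)).as_rotvec())
E
```

```text
0.06 [ 0.192 -0.202 -0.616]
-0.12 [-2.698 -0.2   -1.418]
-0.12 [-3.669 -0.201  2.084]
-0.065 [-2.786 -0.202  2.328]
[ 0.00093692  0.42942014 -0.00095998]
```

```bash
python3 -m pendant '{"travel":[[0.19,-0.2,-0.62],[-0.7,-0.2,-0.86],[-1.6,-0.2,-1.11],[-2.4,-0.2,-1.34],[-2.7,-0.2,-1.42],[-2.9,-0.2,-0.7],[-3.1,-0.2,0.1],[-3.35,-0.2,0.9],[-3.57,-0.2,1.7],[-3.67,-0.2,2.08],[-3.67,-0.2,2.08],[-3.67,-0.2,2.08]],"turn":[[0,0,0],[0,0.1,0],[0,0.25,0],[0,0.4,0],[0,0.43,0],[0,0.43,0],[0,0.43,0],[0,0.43,0],[0,0.43,0],[0,0.43,0],[0,0.43,0],[0,0.43,0]],"gripper":[70,70,70,70,70,70,70,70,70,70,70,70]}'
python3 - <<'E'
from h import *
s=observe();print(J(s['position']),s['position'][2],s['tool_rot'])
for x in (-.055,-.046,-.0423): print(x,shift([*W((x,.013)),.022])[0])
E
```

```text
time_s: 19.5
position: [0.5551, -0.0627, 0.0232]
tool_rot: [179.8, -40.1, 80.4]
force: [0.1, -0.2, 0.4]
gripper_width: 0.0699
gripper_force: 0.0
[-0.1204  0.0121] 0.02320854534127012 [179.83277513 -40.09071909  80.43848626]
-0.055 [ 0.822 -0.015  0.718]
-0.046 [ 0.936 -0.015  0.814]
-0.0423 [ 0.983 -0.016  0.854]
```

```bash
python3 -m pendant '{"travel":[[0.2,0,0.17],[0.45,0,0.385],[0.65,0,0.555],[0.8,0,0.685],[0.86,0,0.735],[0.9,0,0.77],[0.9,0,0.77],[0.9,0,0.77],[0.9,0,0.77]],"turn":[[0,0,0],[0,0,0],[0,0,0],[0,0,0],[0,0,0],[0,0,0],[0,0,0],[0,0,0],[0,0,0]],"gripper":[70,70,70,70,70,70,70,70,70]}'
python3 - <<'E'
from h import *
s=observe();print(J(s['position']),s['position'][2],s['tool_rot'])
print(shift([*W((-.0423,.013)),.022])[0])
E
```

```text
time_s: 20.62
position: [0.5664, 0.0078, 0.0215]
tool_rot: [179.9, -40.1, 80.4]
force: [0.4, 0.1, -0.5]
gripper_width: 0.0698
gripper_force: 0.0
[-0.0491  0.0127] 0.021484964816563826 [179.94017254 -40.10223566  80.38697146]
[ 0.092 -0.005  0.066]
```

```bash
python3 -m pendant '{"travel":[[0.03,0,0.025],[0.055,0,0.046],[0.07,0,0.058],[0.08,0,0.066],[0.088,0,0.073],[0.088,0,0.073],[0.088,0,0.073]],"turn":[[0,0,0],[0,0,0],[0,0,0],[0,0,0],[0,0,0],[0,0,0],[0,0,0]],"gripper":[70,70,70,70,70,70,70]}'
python3 - <<'E'
from h import *
s=observe();print(J(s['position']),s['position'][2],s['tool_rot'])
E
```

```text
time_s: 21.5
position: [0.5676, 0.0148, 0.0215]
tool_rot: [179.9, -40.1, 80.4]
force: [0.0, -0.3, 0.4]
gripper_width: 0.07
gripper_force: 0.6
[-0.0419  0.0128] 0.02153678128564153 [179.93832523 -40.10352756  80.41028002]
```

The TCP advanced 1.5 mm past the earlier contact, so the unit should be on the line. Back off, rise, close the gripper, and go for the keeper.

```bash
python3 -m pendant '{"travel":[[-0.3,0,-0.25],[-0.77,0,-0.64],[-0.77,0,-0.64],[-0.77,0,-0.64],[-0.2,0,-1.3],[0.4,0,-2.0],[1.0,0,-2.75],[1.61,0,-3.47],[1.61,0,-3.47]],"turn":[[0,0,0],[0,0,0],[0,0,0],[0,0,0],[0,0,0],[0,0,0],[0,0,0],[0,0,0],[0,0,0]],"gripper":[70,70,70,70,70,70,70,70,70]}'
python3 - <<'E'
from h import *
s=observe();R=Rotation.from_euler('xyz',s['tool_rot'],degrees=True); print(J(s['position']),s['position'][2])
print(shift([*W((.059,.001)),.23])[0],shift([*W((.059,.001)),.201])[0])
E
```

```text
time_s: 22.62
position: [0.5584, -0.0439, 0.2468]
tool_rot: [179.5, -40.0, 80.8]
force: [-0.3, -0.3, 0.2]
gripper_width: 0.0701
gripper_force: 0.0
[-0.1013  0.012 ] 0.24680752606926845
[1.865 0.186 1.933] [1.554 0.182 2.303]
```

```bash
python3 -m pendant '{"travel":[[0.5,0.05,0.5],[1.0,0.1,1.0],[1.5,0.18,1.55],[1.86,0.18,1.93],[1.56,0.18,2.3],[1.56,0.18,2.3],[1.56,0.18,2.3]],"turn":[[0,0,0],[0,-0.1,0],[0,-0.25,0],[0,-0.43,0],[0,-0.43,0],[0,-0.43,0],[0,-0.43,0]],"gripper":[70,70,70,70,70,70,70]}'
python3 - <<'E'
from h import *
save('wrist','w7.png')
g=cv2.cvtColor(cv2.imread('pics/w7.png'),cv2.COLOR_BGR2GRAY).astype(int)
for u in(197,206,224,272,304,327,345,380): print(u,g[220:238,u])
c=get_calibration('wrist')
print([J(plane(c,(345,v),.012)) for v in(225,226)],[J(plane(c,(u,v),.047)) for u,v in[(206,228),(315,228),(315,229)]])
print('pin',J(plane(c,(172,213),.095)))
s=observe();R=Rotation.from_euler('xyz',s['tool_rot'],degrees=True)
print(J(s['position']),s['position'][2],shift([*W((.101,.114)),.2])[0],shift([*W((.101,.114)),.068])[0],(R.inv()*Rotation.from_euler('xyz',[180,0,139.4],degrees=True)).as_rotvec())
E
```

```text
time_s: 23.5
position: [0.5946, 0.1115, 0.1978]
tool_rot: [-180.0, -15.5, 80.3]
force: [0.5, -0.9, 0.1]
gripper_width: 0.07
gripper_force: 0.0
197 [135 135 137 125  84  42  65 148 220 230 230 204 146 106 106 128 187 225]
206 [136 136 134 117  70  56  77 144 218 231 228 223 223 225 226 226 226 226]
224 [140 139 138 119  70  53  75 146 217 229 226 223 223 226 227 228 227 225]
272 [136 137 137 122  72  53  75 108 176 199 154 139 142 144 144 149 151 148]
304 [143 140 140 118  57  52  82 152 227 232 231 231 231 232 233 234 232 231]
327 [146 147 145 123  56  48  80 155 229 233 232 224 190 161 148 170 213 231]
345 [231 232 233 206  87 120 211 234 224 183 151 147 152 147 118  43  34  45]
380 [228 230 231 197  84 123 209 232 230 228 230 231 205 146 142 144 144 145]
[array([ 0.0694, -0.059 ]), array([ 0.0684, -0.059 ])] [array([0.0687, 0.0681]), array([ 0.0686, -0.0265]), array([ 0.0677, -0.0265])]
pin [0.0824 0.0829]
[0.0576 0.0019] 0.19815740249355876 [ 0.704 -1.869  0.162] [ 0.116 -1.871  2.282] [ 0.13996682 -0.24561366 -1.02500619]
```

Front edge now sits at x ≈ 69.6-70.4 mm, on the line and square. The pin measures jig (82,83), consistent with a 50 mm radius. Moving to the keeper.

```bash
python3 -m pendant '{"travel":[[0.2,-0.6,0.05],[0.4,-1.2,0.1],[0.7,-1.87,0.16],[0.7,-1.87,0.16],[0.7,-1.87,0.16],[0.7,-1.87,0.16],[0.7,-1.87,0.16],[0.5,-1.87,0.9],[0.25,-1.87,1.8],[0.12,-1.87,2.28],[0.12,-1.87,2.28]],"turn":[[0.02,-0.04,-0.15],[0.05,-0.08,-0.33],[0.07,-0.12,-0.5],[0.1,-0.16,-0.67],[0.12,-0.2,-0.85],[0.14,-0.246,-1.025],[0.14,-0.246,-1.025],[0.14,-0.246,-1.025],[0.14,-0.246,-1.025],[0.14,-0.246,-1.025],[0.14,-0.246,-1.025]],"gripper":[0,0,0,0,0,0,0,0,0,0,0]}'
python3 - <<'E'
from h import *
s=observe();R=Rotation.from_euler('xyz',s['tool_rot'],degrees=True); print(J(s['position']),s['position'][2],s['gripper_width'])
P=np.array([.04,.11])
for f in(31,40,50,60,70,80,85,90,94):
    a=np.radians(f); C=P+.05*np.array([np.cos(a),-np.sin(a)])+.017*np.array([np.sin(a),np.cos(a)])
    d,w=shift([*W(C),.068],80.4+90-f); print(f,C.round(4),d.round(2),w.round(2))
E
```

```text
time_s: 24.92
position: [0.4908, 0.1725, 0.0665]
tool_rot: [-179.8, -0.1, 139.2]
force: [-0.6, 0.2, 1.0]
gripper_width: 0.0002
gripper_force: 0.0
[0.1006 0.1149] 0.06646614680323885 0.00020000567078262636
31 [0.0916 0.0988] [-0.31  0.01 -0.03] [-0. -0. -0.]
40 [0.0892 0.0909] [-0.44  0.04 -0.03] [-0.   -0.    0.15]
50 [0.0852 0.0826] [-0.59  0.06 -0.03] [-0.   -0.    0.33]
60 [0.0797 0.0752] [-0.75  0.04 -0.03] [-0.  -0.   0.5]
70 [0.0731 0.0688] [-0.9   0.   -0.03] [-0.   -0.    0.68]
80 [0.0654 0.0637] [-1.03 -0.06 -0.03] [-0.   -0.    0.85]
85 [0.0613 0.0617] [-1.1  -0.1  -0.03] [-0.   -0.    0.94]
90 [0.057 0.06 ] [-1.16 -0.15 -0.03] [-0.   -0.    1.03]
94 [0.0535 0.0589] [-1.21 -0.19 -0.03] [-0.  -0.   1.1]
```

```bash
python3 -m pendant '{"travel":[[-0.31,0.01,-0.03],[-0.44,0.04,-0.03],[-0.52,0.05,-0.03],[-0.59,0.06,-0.03],[-0.67,0.05,-0.03],[-0.75,0.04,-0.03],[-0.83,0.02,-0.03],[-0.9,0,-0.03],[-0.97,-0.03,-0.03],[-1.03,-0.06,-0.03],[-1.1,-0.1,-0.03],[-1.1,-0.1,-0.03]],"turn":[[0,0,0],[0,0,0.15],[0,0,0.24],[0,0,0.33],[0,0,0.41],[0,0,0.5],[0,0,0.59],[0,0,0.68],[0,0,0.76],[0,0,0.85],[0,0,0.94],[0,0,0.94]],"gripper":[0,0,0,0,0,0,0,0,0,0,0,0]}'
python3 - <<'E'
from h import *
s=observe();print(J(s['position']),s['position'][2],s['tool_rot'],RJ.T@s['force'][:2])
for x in(.057,.055,.053,.051):print(x,shift([*W((x,.060)),.068],80.4))
E
```

```text
time_s: 26.42
position: [0.5396, 0.1252, 0.0714]
tool_rot: [179.8, 0.0, 85.5]
force: [-0.0, 0.9, 0.3]
gripper_width: 0.0004
gripper_force: 0.0
[0.0622 0.0588] 0.07136899519237737 [1.79814929e+02 1.00686993e-03 8.55203536e+01] [0.84269831 0.15810816]
0.057 (array([-0.086, -0.027,  0.056]), array([ 0.003, -0.   ,  0.089]))
0.055 (array([-0.118, -0.03 ,  0.056]), array([ 0.003, -0.   ,  0.089]))
0.053 (array([-0.151, -0.034,  0.056]), array([ 0.003, -0.   ,  0.089]))
0.051 (array([-0.185, -0.036,  0.056]), array([ 0.003, -0.   ,  0.089]))
```

```bash
python3 -m pendant '{"travel":[[-0.05,-0.03,0],[-0.08,-0.03,0],[-0.09,-0.03,0],[-0.105,-0.03,0],[-0.12,-0.03,0],[-0.12,-0.03,0]],"turn":[[0,0,0.05],[0,0,0.09],[0,0,0.09],[0,0,0.09],[0,0,0.09],[0,0,0.09]],"gripper":[0,0,0,0,0,0]}'
python3 - <<'E'
from h import *
s=observe();print(J(s['position']),s['position'][2],RJ.T@s['force'][:2])
save('wrist','w8.png')
E
```

```text
time_s: 27.18
position: [0.5359, 0.1197, 0.0699]
tool_rot: [179.9, -0.0, 80.5]
force: [1.0, 9.2, 2.3]
gripper_width: -0.0
gripper_force: 4.6
[0.0562 0.0615] 0.06986973594473425 [9.23222107 0.5143345 ]
```

```bash
python3 -m pendant '{"travel":[[-0.015,0,0],[-0.03,0,0],[-0.03,0,0]],"turn":[[0,0,0],[0,0,0],[0,0,0]],"gripper":[0,0,0]}'
python3 - <<'E'
from h import *
s=observe();print(J(s['position']),RJ.T@s['force'][:2])
print('clear',shift([*W((.09,.062)),.07])[0],shift([*W((.09,.062)),.25])[0])
E
```

```text
time_s: 27.6
position: [0.5359, 0.1192, 0.0699]
tool_rot: [179.9, -0.1, 80.5]
force: [1.8, 23.5, 1.1]
gripper_width: -0.0002
gripper_force: 11.8
[0.0557 0.0615] [23.44373762  2.13460924]
clear [ 0.572 -0.008  0.   ] [ 0.578 -0.003 -3.   ]
```

The force climbs stiffly to 23 N with no motion, so the arm is at its stop. Withdraw and take a final look.

```bash
python3 -m pendant '{"travel":[[0.2,0,0],[0.57,0,0],[0.57,0,0],[0.57,0,-0.9],[0.57,0,-1.9],[0.57,0.5,-2.8],[0.57,1.0,-2.8],[0.57,1.0,-2.8],[0.57,1.0,-2.8]],"turn":[[0,0,0],[0,0,0],[0,0,0],[0,0,0],[0,0,0],[0,0.1,0],[0,0.25,0],[0,0.25,0],[0,0.25,0]],"gripper":[0,0,0,0,0,0,0,0,0]}'
python3 - <<'E'
from h import *
save('wrist','w9.png'); c=get_calibration('wrist'); print(J(c['position']),c['position'][2])
E
```

```text
time_s: 28.72
position: [0.5991, 0.1405, 0.2369]
tool_rot: [-179.9, -14.2, 80.4]
force: [0.1, -0.1, -1.2]
gripper_width: -0.0004
gripper_force: 0.0
[0.12   0.0033] 0.39074237411046653
```

View pics/w9.png

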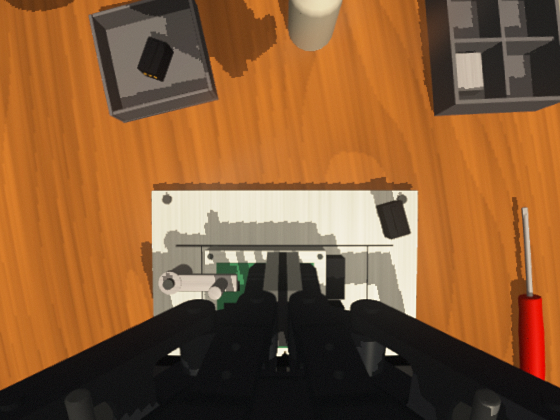

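The keeper lies across the unit (pivot (170,283), pin (215,293)), the unit's front edge is at the cross line (row 246), and the plug is in the tray at (155,58). The spare plug hasn't moved. Handing in.

```bash
python3 -c "
from rig import *
print(sign_off())"
```

```text
the job is handed in; nothing more can be done
None
```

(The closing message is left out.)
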